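# Sort the shoe-care kit into the boot stand's tiers

### The arm

A 6-joint arm with a two-finger parallel gripper is mounted at the origin on the work surface. World frame = base frame: x ahead of the robot, y to its left, z up, the work surface at z = 0. Lengths are in m, angles in rad, forces in N, time in s.
With the tool pointing down it reaches from about 0.35 to 0.975 m from the base axis. Payload 7.1 kg.
Tool frame: the origin (TCP) lies at the very end of the fingers, on their centre line; the grasp point (between the pads) lies 19 mm behind it; z points along the fingers, y is the line along which they close (so a half turn about z gives the same grasp; the last joint's range is limited). The gripper opens to 88 mm and grips with 3 to 60 N. Pads are 20 mm wide; open, the fingers measure 115 mm over their backs; the gripper's body (75 mm by 178 mm) begins 61 mm behind the grasp point.
Start: joints at [1.121, 0.423, 1.63, -0, 1.089, -0.019], TCP at [0.261, 0.568, 0.193] pointing down, gripper open.
Joint ranges: [-3, 3], [-0.9, 2.11], [0.09, 2.58], [-1.31, 4.45], [0.11, 2.69], [-2.54, 2.54]. Speed limits (rad/s): [2.39, 2.39, 3.01, 3.14, 3.14, 3.14].

### API

Orientations are given as a unit quaternion [x, y, z, w].
In Python, from workcell import arm, eyes gives the robot as it stands (arm), with the cameras (eyes).
- The arm moves only by the tool shift_gripper, called after "Request:" by a JSON object that holds its "name" and its "arguments", one argument or row to a line. Schema: {"type":"object","properties":{"deltas":{"type":"array","items":{"type":"array","prefixItems":[{"type":"number"},{"type":"array","items":{"type":"number"},"minItems":3,"maxItems":3},{"type":"number"}],"minItems":3,"maxItems":3},"minItems":1,"maxItems":12},"grip_n":{"type":"number"},"only":{"type":"string"},"quiet":{"type":"boolean"},"lines":{"type":"string"}},"required":["deltas"],"additionalProperties":false}. deltas is a list of rows, 1 to 12 of them, each written [opening, [dx, dy, dz], turn]: the finger opening in m, then dx, dy, dz in m, then a turn about the tool's z in rad; each row is the pose to reach, as a shift and turn from the pose commanded when the call began, along the tool's axes at that moment; what a row does not reach only later rows make up. A row lasts 1/10 s, in which the tool goes at most 0.05 m and 0.15 rad, less where a joint would pass 70% of its speed; a pose out of reach is approached as far as the arm can. The fingers move at their own pace and stop on an object; grip_n is the grip in N (left out, the last holds). Time passes only in rows, so rows that do not move let the fingers close. The tool returns the time, the measured TCP pose, the force, the opening and the grip force at its end. only (a regular expression) keeps the lines of the reply that match it, lines (a string "A,B") keeps lines A to B, and quiet returns only ok. Input that does not fit is refused with a message, and nothing moves.
- arm.get_state(): the state, without advancing time (a new reading comes with each control period).
- eyes.snapshot(name): name is "side" or "top"; returns the picture (480x640x3 uint8, red, green, blue); there is no depth.
- eyes.get_calibration(name): a dict with "vfov" (degrees; the focal length in pixels is half the picture's height over the tangent of half this angle, whatever the lens; pixels are square), "cx", "cy" (the principal point, pixels), "world_to_cam" (4x4, takes a point from world to camera coordinates). Camera axes: x right, y down, z forward; pixel columns grow to the right and rows downward; lengths in m; the calibration is good to about 2 mm. A picture is of the moment at which its call begins. get_calibration takes no time and is no camera call.
- arm.hand_in(): hands the job in; it is judged then, once.
The state is a dict: "t": time; "joints": joint angles; "qvel": joint speeds; "joint_torque": joint torques, N m; "ee_pos": TCP position; "tcp_rot": TCP orientation; "wrist_force": force on the tool from outside, world axes, zero at the start; "moment": the same for the moment, N m; "grip_width": finger opening in m; "finger_force": force on a finger pad.
Only numpy, scipy, OpenCV 4.12 (cv2) and the standard library are available. Lean on these libraries where they do the work, as an engineer would, in place of code of your own. Each camera call takes 0.05 s, during which the arm holds its last target. There are 200 camera calls.

### The job

Sort the shoe-care things on the balcony table: put the two grey shoe trees into the black tier with the middle rib, one in each bay, both orange brushes bristles-down into the black tier without a rib, and the folded multi-tool into the white bowl. Trees and brushes must sit flat on the floor of their tier, not on its walls, the rib or each other; leave the amber bottle standing.

Things in the scene. Friction and masses are not known exactly. Their poses are not given: they have to be found in the camera images.
- tree_a: grey plastic forefoot shoe tree, one of an alike pair, loose: toe-shaped block 115 long (x, -55 at the square end to +60 at the round toe), 60 wide (y), 34 high, with an upright pull fin on top, right above the origin: 40 long (x), 14 thick (y), from 34 to 76 above the underside; grip it across the fin. Origin: underside below the fin; z up. About 0.12 kg.
- tree_b: grey plastic forefoot shoe tree, one of an alike pair, loose: toe-shaped block 115 long (x, -55 at the square end to +60 at the round toe), 60 wide (y), 34 high, with an upright pull fin on top, right above the origin: 40 long (x), 14 thick (y), from 34 to 76 above the underside; grip it across the fin. Origin: underside below the fin; z up. About 0.12 kg.
- brush_large: orange plastic shoe brush with a black bristle block beneath it, the larger of the two: 140 long (x), 46 wide (y), 46 high in all, the lowest 20 being the (rigid) bristles, 4 narrower each side. Origin: centre of the underside of the bristles; z up. Loose, stands on its bristles.
- brush_small: orange plastic shoe brush with a black bristle block beneath it, the smaller of the two: 100 long (x), 34 wide (y), 38 high in all, the lowest 16 being the (rigid) bristles, 4 narrower each side. Origin: centre of the underside of the bristles; z up. Loose, stands on its bristles.
- multitool: steel multi-tool folded shut: a flat bar 104 long (x), 34 wide (y), 18 high, lying flat. Origin: centre of its underside; z up. About 0.22 kg, loose.
- tier_bays: black metal shelf tier lying on the table, fixed: open tray 150 (x) by 180 (y) outside, walls 18 high and 4 thick, floor 4 thick, parted by one rib (along x, at y = 0, 4 thick, as high as the walls) into two equal bays, each 142 (x) by 84 (y) inside with its centre at y = +44 or -44. Origin: centre of its underside.
- tier_plain: black metal shelf tier lying on the table, fixed: open tray without any rib, 180 (x) by 140 (y) outside, walls 18 high and 4 thick, floor 4 thick. Both brushes fit side by side along x, e.g. at y = +33 and -33. Origin: centre of its underside.
- bowl: round white ceramic bowl, fixed: 172 across the rim, 45 high, walls 4 thick flaring straight from a flat inner floor 118 across that lies 5 above the table. Origin: centre of its underside.
- bottle: amber leather-cleaner bottle with a white cap, standing loose near the front corner on either side: 44 in diameter, 130 high. To be left standing. Origin: centre of its underside; z up.

How it is judged:
At the end, for the whole second after the job is handed in: Trees in the ribbed tier, one each side of the rib (20 mm or more from it), brushes bristles-down in the plain tier, all flat (0.07 rad; underside at most 9 mm above the tier's); multi-tool within 45 mm of the bowl's centre, at most 35 mm up; all released, at rest; bottle upright (linear speed of each of tree_a, tree_b, brush_large, brush_small, multitool below 0.02 m/s and angular speed of each of tree_a, tree_b, brush_large, brush_small, multitool below 0.2 rad/s and contact force between the fingers and tree_a below 0.05 N and contact force between the fingers and tree_b below 0.05 N and contact force between the fingers and brush_large below 0.05 N and contact force between the fingers and brush_small below 0.05 N and contact force between the fingers and multitool below 0.05 N and x of tree_a in the frame of tier_bays between -0.075 and 0.075 m and y of tree_a in the frame of tier_bays between -0.09 and 0.09 m and z of tree_a in the frame of tier_bays between -0.002 and 0.009 m and angle between each of tree_a, tree_b, brush_large, brush_small's own z axis and vertical below 0.07 rad and x of tree_b in the frame of tier_bays between -0.075 and 0.075 m and y of tree_b in the frame of tier_bays between -0.09 and 0.09 m and z of tree_b in the frame of tier_bays between -0.002 and 0.009 m and ((y of tree_a in the frame of tier_bays above 0.02 m and y of tree_b in the frame of tier_bays below -0.02 m) or (y of tree_b in the frame of tier_bays above 0.02 m and y of tree_a in the frame of tier_bays below -0.02 m)) and x of brush_large in the frame of tier_plain between -0.09 and 0.09 m and y of brush_large in the frame of tier_plain between -0.07 and 0.07 m and z of brush_large in the frame of tier_plain between -0.002 and 0.009 m and x of brush_small in the frame of tier_plain between -0.09 and 0.09 m and y of brush_small in the frame of tier_plain between -0.07 and 0.07 m and z of brush_small in the frame of tier_plain between -0.002 and 0.009 m and horizontal distance between multitool and bowl below 0.045 m and z of multitool in the frame of bowl between -0.002 and 0.035 m and angle between bottle's own z axis and vertical below 0.2 rad); the robot touches nothing.
It fails at once if the amber bottle is knocked over (angle between bottle's own z axis and vertical above 0.6 rad).
It also fails if it takes over 128 s, if anything falls off the work surface, if the arm or the gripper's body presses on something with over 40 N, if the wrist force passes 120 N, or if a joint passes its speed limit or range.

## Working session

There is one attempt and no reset: what is moved stays moved. The work goes in short steps, Python scripts to look and compute and a tool call to move; the robot and the scene stay as the last step left them, time stands still between calls to the robot, and variables do not carry over. Pictures are saved under pics/ and viewed, at most 14 in all, crops included, and the job is handed in when it is done.

```bash
ls; mkdir -p pics
```

Run:
```python
from workcell import arm, eyes
import cv2
for n in("side","top"):
    cv2.imwrite(f"pics/{n}0.png",eyes.snapshot(n)[:,:,::-1]); print(n,eyes.get_calibration(n))
print(arm.get_state())
```

```text
pics
workcell.py
side {'vfov': 43.080326058434125, 'cx': 323.3158056582628, 'cy': 231.34799567477774, 'world_to_cam': array([[ 0.70893011, -0.7052776 , -0.00126571, -0.34228413],
       [-0.47718999, -0.47833826, -0.73721247,  0.26527066],
       [ 0.519334  ,  0.5232361 , -0.67565981,  0.99471481],
       [ 0.        ,  0.        ,  0.        ,  1.        ]])}
top {'vfov': 44.133424714119364, 'cx': 321.0648980656643, 'cy': 240.35615091114238, 'world_to_cam': array([[ 1.34603940e-02, -9.99909359e-01,  3.04082513e-04,
         6.18709885e-03],
       [-9.91143352e-01, -1.33825685e-02, -1.32120255e-01,
         4.87709859e-01],
       [ 1.32112348e-01,  1.47700133e-03, -9.91233648e-01,
         1.06971132e+00],
       [ 0.00000000e+00,  0.00000000e+00,  0.00000000e+00,
         1.00000000e+00]])}
{'t': 0.1, 'joints': array([ 1.12103048e+00,  4.23780372e-01,  1.63060083e+00, -1.29564215e-06,
        1.08857852e+00, -1.89858774e-02]), 'qvel': array([ 0.00040003, -0.00149312, -0.00223915, -0.00243768,  0.00080994,
       -0.00012   ]), 'joint_torque': array([-5.76994389e-04, -5.45616245e+01, -2.74324787e+01,  6.44065370e-02,
        1.89394358e-02, -1.84132483e-05]), 'ee_pos': array([0.26072405, 0.5674335 , 0.1924745 ]), 'tcp_rot': array([ 2.13728076e-01,  9.76892953e-01, -6.64977719e-04, -1.58182795e-04]), 'wrist_force': array([-0.66907931,  0.40677911, -0.15486907]), 'moment': array([-0.01815582, -0.02024833,  0.00581944]), 'finger_force': 0.0, 'grip_width': 0.08797404777882491}
```

View pics/top0.png

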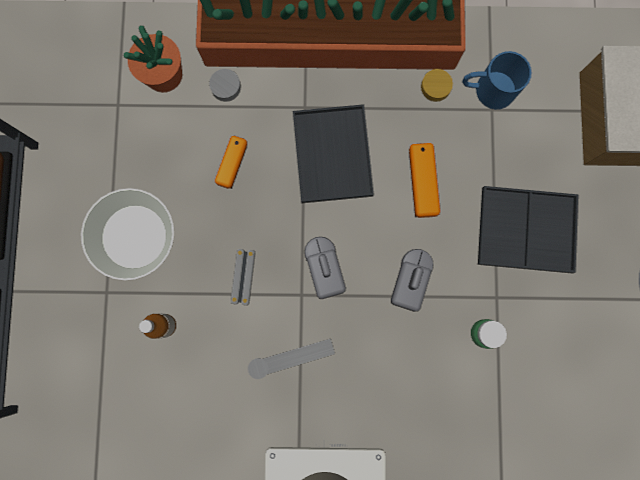

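View pics/side0.png

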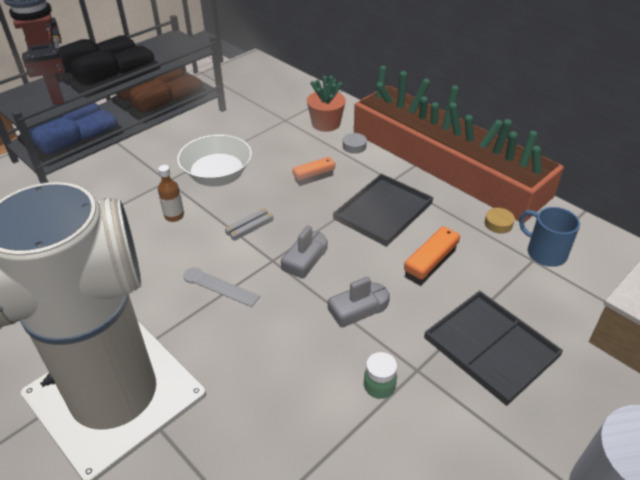

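The top view shows the brushes at about (231,162) and (425,180), the plain tier at (333,153), and the ribbed tier at (528,229). The trees are at (325,267) and (412,280), the multi-tool at (243,277), the bowl at (128,235) and the bottle at (155,326). The side view confirms these positions. The jar and shoehorn are clutter.

Create h.py:
```python
import numpy as np, cv2
from workcell import arm, eyes
C={n:eyes.get_calibration(n) for n in("side","top")}
def ray(n,uv):
    c=C[n]; f=240/np.tan(np.radians(c["vfov"]/2)); W=c["world_to_cam"]
    d=np.array([(uv[0]-c["cx"])/f,(uv[1]-c["cy"])/f,1.]); R=W[:3,:3]
    return -R.T@W[:3,3], R.T@d
def plane(n,uv,z):
    o,d=ray(n,uv); return o+d*(z-o[2])/d[2]
def tri(a,b):  # a in top, b in side -> point, miss
    o,d=ray("top",a); p,e=ray("side",b)
    s=np.linalg.lstsq(np.c_[d,-e],p-o,rcond=None)[0]
    A,B=o+s[0]*d,p+s[1]*e; return (A+B)/2,np.linalg.norm(A-B)
def proj(n,P):
    c=C[n]; f=240/np.tan(np.radians(c["vfov"]/2)); q=c["world_to_cam"]@np.r_[P,1]
    return np.array([c["cx"]+f*q[0]/q[2],c["cy"]+f*q[1]/q[2]])
```

Run:
```python
import cv2,numpy as np
from h import *
print({n:ray(n,(0,0))[0] for n in C})
def comps(n,m,lo,hi):
    img=cv2.imread(f"pics/{n}0.png")
    k,l,s,c=cv2.connectedComponentsWithStats(m)
    for i in range(1,k):
        if lo<s[i,4]<hi:
            ct=cv2.findContours((l==i).astype(np.uint8),0,2)[0][0]
            r=cv2.minAreaRect(ct); print(n,s[i,4],c[i].round(1),[np.round(x,1) for x in r])
for n in C:
    im=cv2.imread(f"pics/{n}0.png"); h=cv2.cvtColor(im,cv2.COLOR_BGR2HSV)
    print("orange"); comps(n,cv2.inRange(h,(8,170,150),(22,255,255)),100,5000)
    print("white"); comps(n,cv2.inRange(h,(0,0,195),(180,60,255)),80,9000)
    print("dark"); comps(n,cv2.inRange(h,(0,0,0),(180,255,72)),1500,12000)
t=cv2.imread("pics/top0.png")[225:325,220:440]; s=cv2.imread("pics/side0.png")[200:330,215:400]
cv2.imwrite("pics/tc.png",cv2.resize(t,(792,360),interpolation=2)); cv2.imwrite("pics/sc.png",cv2.resize(s,(740,520),interpolation=2))
```

```text
{'side': array([-0.14734919, -0.63498693,  0.86721642]), 'top': array([0.34198503, 0.01113338, 1.12476833])}
orange
side 111 [443.5 251.4] [array([443., 252.]), array([ 2.8, 42.4]), np.float64(45.0)]
white
side 1210 [214.7 161.2] [array([214., 155.]), array([42., 74.]), np.float64(90.0)]
side 437 [ 60.5 222.2] [array([ 50.9, 225.6]), array([56.2, 99.6]), np.float64(35.9)]
side 617 [106.8 224.1] [array([106.7, 222.7]), array([19.4, 49.5]), np.float64(2.7)]
side 990 [628.2 293. ] [array([623., 290.]), array([56., 32.]), np.float64(90.0)]
side 7710 [114.4 413.2] [array([111.6, 391.4]), array([113.2, 151.4]), np.float64(52.9)]
side 614 [381.3 364. ] [array([381.3, 363.8]), array([28.3, 26.2]), np.float64(45.0)]
side 2253 [623.5 440.5] [array([620.5, 442. ]), array([74., 37.]), np.float64(90.0)]
dark
side 10767 [88.9 85.1] [array([79. , 76.6]), array([150.4, 196.7]), np.float64(61.9)]
orange
top 795 [230.  161.1] [array([230.1, 160.8]), array([16.1, 50.5]), np.float64(20.0)]
top 1648 [424.6 179.4] [array([424.7, 178.9]), array([72. , 23.4]), np.float64(84.6)]
white
dark
top 5601 [335.5  19.6] [array([330.,  22.]), array([ 44., 260.]), np.float64(90.0)]
top 1988 [337.6  59.6] [array([329.9,  58.5]), array([264. ,  17.6]), np.float64(0.8)]
top 2629 [598.1 121.2] [array([608.8, 109.1]), array([114.8,  55.7]), np.float64(87.0)]
top 6612 [332.4 153.5] [array([332.5, 153.3]), array([92.8, 72.4]), np.float64(84.2)]
top 4438 [  8.8 235.2] [array([ 18.5, 268. ]), array([ 37., 298.]), np.float64(0.0)]
top 7661 [527.9 229.4] [array([528.3, 229.3]), array([99.6, 79.1]), np.float64(5.1)]
```

View pics/tc.png

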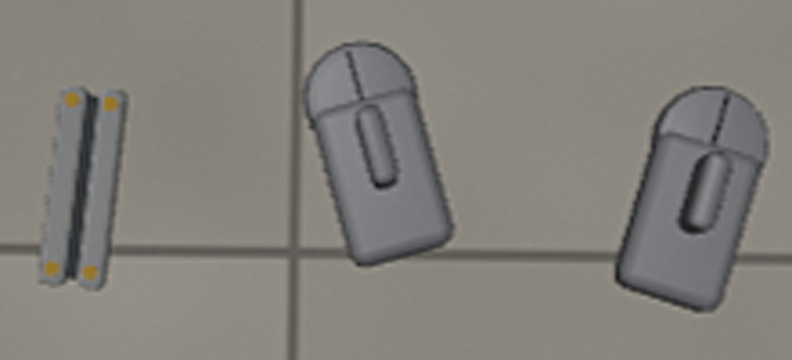

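View pics/sc.png

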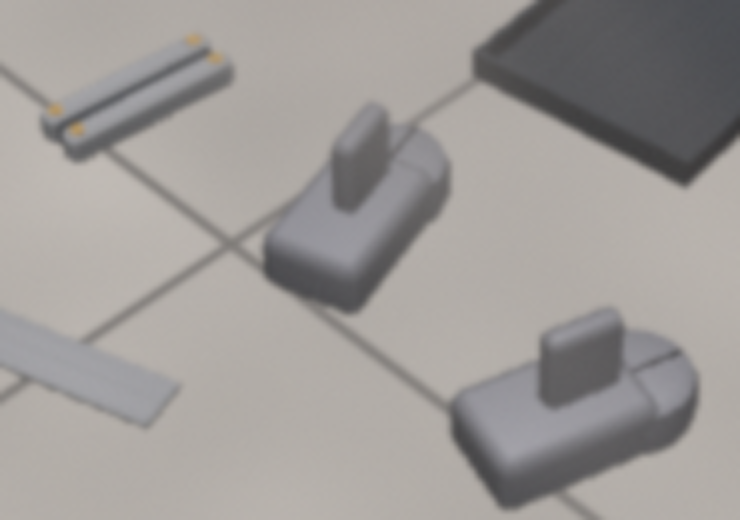

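The crops show the multi-tool's four rivets and both fins, with toes pointing up and outward. From these I have the fin tops at (324.4,265.6) and (417.5,277.5) in top, and (305,232) and (360.5,282) in side.

Run:
```python
from h import *
np.set_printoptions(precision=4,suppress=True)
T=lambda a:(a[0]/3.6+220,a[1]/3.6+225); S=lambda a:(a[0]/4+215,a[1]/4+200)
print("tool",tri(T((81.25,185.75)),S((135,84.3))))
for n,a,b in(("L",(376,146),(360,128)),("R",(710,188),(582,328))): print("fin",n,tri(T(a),S(b)))
im={n:cv2.imread(f"pics/{n}0.png") for n in C}; hs={n:cv2.cvtColor(im[n],cv2.COLOR_BGR2HSV) for n in C}
def blobs(m,lo,hi):
    return [c for c in cv2.findContours(m,0,2)[0] if lo<cv2.contourArea(c)<hi]
for n in C:
    for c in blobs(cv2.inRange(hs[n],(3,140,60),(22,255,255)),300,3000):
        msk=cv2.drawContours(np.zeros((480,640),np.uint8),[c],-1,255,-1); v=hs[n][:,:,2].astype(int)
        hole=(cv2.erode(msk,None,iterations=3)>0)&(v<120)
        ys,xs=np.nonzero(hole); print(n,"orange",cv2.contourArea(c),np.round(cv2.minAreaRect(c)[0],1),cv2.minAreaRect(c)[1:], "hole",len(xs),xs.mean() if len(xs) else 0,ys.mean() if len(xs) else 0)
    for c in blobs(cv2.inRange(hs[n],(0,0,0),(180,255,85)),2000,11000):
        p=cv2.approxPolyDP(cv2.convexHull(c),5,True)[:,0]
        if len(p)<8: print(n,"dark",p.tolist())
for lo in(130,150,170,190):
    for c in blobs(cv2.inRange(hs["top"][:,:200],(0,0,lo),(180,50,255)),1500,12000): print(lo,"bowl top",cv2.contourArea(c),cv2.fitEllipse(cv2.convexHull(c)))
for lo in(170,190,205):
    for c in blobs(cv2.inRange(hs["side"][100:230,150:300],(0,0,lo),(180,50,255)),800,12000): print(lo,"bowl side(+150,+100)",cv2.contourArea(c),cv2.fitEllipse(cv2.convexHull(c)))
```

```text
tool (array([0.4192, 0.1593, 0.0147]), np.float64(0.00045495798065041073))
fin L (array([0.4376, 0.0057, 0.0711]), np.float64(0.0013138695841696188))
fin R (array([ 0.4183, -0.1593,  0.0704]), np.float64(0.0007557269226393848))
side orange 1311.5 [431.8 252.2] ((24.041629791259766, 61.51828384399414), 45.0) hole 0 0 0
side dark [[479, 292], [561, 351], [507, 404], [425, 337]]
side dark [[380, 175], [431, 198], [386, 245], [335, 217]]
top orange 1728.5 [424.  179.8] ((73.63274383544922, 25.1744384765625), 84.2894058227539) hole 14 422.35714285714283 149.21428571428572
top orange 864.5 [231.  161.6] ((18.375457763671875, 51.84922409057617), 20.556045532226562) hole 12 236.25 142.58333333333334
top orange 1323.5 [159.6  67.2] ((49.73893356323242, 51.757320404052734), 54.782405853271484) hole 106 170.0943396226415 80.83018867924528
top dark [[482, 187], [577, 194], [575, 271], [478, 264]]
top dark [[0, 119], [38, 143], [17, 412], [2, 417]]
top dark [[363, 105], [373, 195], [302, 203], [293, 111]]
top dark [[639, 165], [584, 164], [580, 72], [601, 52]]
top dark [[197, 48], [463, 51], [454, 68], [205, 65]]
top dark [[459, 0], [460, 44], [201, 41], [200, 0]]
150 bowl top 6624.5 ((126.95738983154297, 233.75576782226562), (90.62895965576172, 94.79214477539062), 54.68252944946289)
170 bowl top 6507.0 ((127.02136993408203, 233.76318359375), (89.76619720458984, 93.89677429199219), 50.997432708740234)
170 bowl side(+150,+100) 1277.0 ((56.77903747558594, 156.9483184814453), (65.11902618408203, 173.1586151123047), 138.39036560058594)
190 bowl side(+150,+100) 1886.0 ((63.7996711730957, 55.26388931274414), (42.54053497314453, 75.61272430419922), 83.48572540283203)
205 bowl side(+150,+100) 870.0 ((65.59894561767578, 65.37294006347656), (23.40607452392578, 51.679203033447266), 82.25106048583984)
```

Run:
```python
from h import *
np.set_printoptions(precision=4,suppress=True)
im={n:cv2.imread(f"pics/{n}0.png") for n in C}
P=lambda u,v,z:plane("top",(u,v),z)[:2]
h=.018
def tier(name,c):  # c: (+x+y),(+x-y),(-x-y),(-x+y) with z
    q=np.array([P(*k) for k in c]); e=np.roll(q,-1,0)-q
    print(name,"centre",q.mean(0),"sides",np.linalg.norm(e,axis=1),"ang of x axis",np.degrees(np.arctan2(*(q[0]-q[3]+q[1]-q[2])[::-1])))
tier("bays",[(482,187,0),(577,194,h),(575,271,h),(478,264,0)])
tier("plain",[(293,111,h),(363,105,h),(373,195,0),(302,203,0)])
# far/right corners seen in both views at rim
print("bays +x-y",tri((577,194),(561,351)),"plain +x+y",tri((293,111),(380,175)),"plain +x-y",tri((363,105),(431,198)))
print("bowl rim",tri((127,233.8),(213.8,155.3)),plane("top",(127,233.8),.045),plane("side",(213.8,155.3),.045),"r",91.5/2)
for n,uv,z in(("L",(424.7,178.9),.046),("S",(230.1,160.8),.038)): print("brush",n,plane("top",uv,z))
hs=cv2.cvtColor(im["side"],cv2.COLOR_BGR2HSV)
m=cv2.inRange(hs,(3,110,60),(22,255,255))
for c in cv2.findContours(m,0,2)[0]:
    if 200<cv2.contourArea(c)<3000: print("side orange",cv2.contourArea(c),cv2.minAreaRect(c))
big=[cv2.resize(im["side"][y:y+75,x:x+90],(360,300),interpolation=2) for x,y in((280,135),(390,210))]
cv2.imwrite("pics/br.png",np.hstack(big))
```

```text
bays centre [ 0.5186 -0.3806] sides [0.1765 0.1476 0.1771 0.1505] ang of x axis -4.071272114064102
plain centre [ 0.6611 -0.0076] sides [0.1366 0.1757 0.1383 0.1791] ang of x axis 6.70417116139365
bays +x-y (array([ 0.5858, -0.4758,  0.0115]), np.float64(0.0022095031065949393)) plain +x+y (array([0.7435, 0.0725, 0.0097]), np.float64(0.004181036500793802)) plain +x-y (array([ 0.757 , -0.0645,  0.0124]), np.float64(0.0031729474141842487))
bowl rim (array([0.4936, 0.3726, 0.0394]), np.float64(0.0009890897543391283)) [0.4933 0.3704 0.045 ] [0.4889 0.3661 0.045 ] r 45.75
brush L [ 0.6039 -0.1789  0.046 ]
brush S [0.6358 0.1863 0.038 ]
side orange 1371.0 ((432.0000305175781, 252.5), (24.748737335205078, 62.93250274658203), 45.0)
side orange 286.5 ((168.0, 187.5), (18.0, 21.0), 0.0)
side orange 373.0 ((313.7339782714844, 167.2798309326172), (11.877047538757324, 39.94135665893555), 73.3007583618164)
side orange 705.5 ((326.0, 110.5), (35.0, 36.0), 90.0)
side orange 595.0 ((147.1896514892578, 92.72412872314453), (20.42648696899414, 45.12397003173828), 68.19859313964844)
```

View pics/br.png

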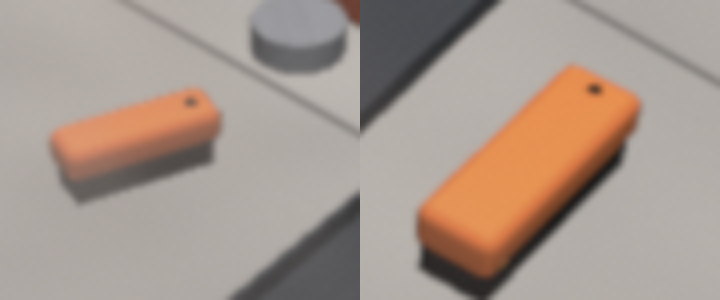

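The brush holes are at (327.5,160.5) and (448.8,232.3) in the side view, and both brushes stand bristles-down. Next: triangulate them, get the yaws, and write a move calculator.

Add to h.py:
```python
def go(*tg):  # each target x,y,z,yaw of tool y (deg): shift+turn from present pose
    from scipy.spatial.transform import Rotation as R
    s=arm.get_state(); r=R.from_quat(s["tcp_rot"]).as_matrix(); y0=np.degrees(np.arctan2(r[1,1],r[0,1]))
    for x,y,z,w in tg:
        d=r.T@(np.array([x,y,z])-s["ee_pos"]); t=-((w-y0+180)%360-180)
        print("shift",d.round(4),"turn",round(np.radians(t),3),"| yaw now",round(y0,1),"j6",s["joints"][5].round(2),"j6 then ~",round(s["joints"][5]+np.arctan2(y,x)-s["joints"][0]+np.radians(t),2))
```

Run:
```python
from h import *
np.set_printoptions(precision=4,suppress=True)
hl=tri((422.4,149.2),(448.75,232.25)); hsm=tri((236.25,142.6),(327.5,160.5)); print("holes",hl,hsm)
def yaw(a,b,z): d=plane("top",b,z)-plane("top",a,z); return np.degrees(np.arctan2(d[1],d[0]))
print("brush L",yaw((424.7,178.9),(422.4,149.2),.046),"S",yaw((230.1,160.8),(236.25,142.6),.038))
def rect(c,ang,z): a=np.radians(ang); return yaw((c[0]+30*np.cos(a),c[1]+30*np.sin(a)),(c[0]-30*np.cos(a),c[1]-30*np.sin(a)),z)
print("brush rect L",rect((424.7,178.9),84.6,.046),"S",rect((230.1,160.8),110,.038))
T=lambda a:(a[0]/3.6+220,a[1]/3.6+225)
for e in([(352,262),(310,120)],[(452,232),(413,92)],[(387,182),(368,110)],[(618,275),(654,150)],[(728,292),(767,165)]): print("tree",yaw(T(e[0]),T(e[1]),.034))
for e in([(52,268),(71,100)],[(91,272),(111,103)]): print("tool",yaw(T(e[0]),T(e[1]),.018))
print("fins by plane",plane("top",T((376,146)),.076),plane("top",T((710,188)),.076), "tool",plane("top",T((81.25,185.75)),.018))
go((.438,.006,.16,-74),(.418,-.159,.16,74))
```

```text
holes (array([ 0.662 , -0.1758,  0.0429]), np.float64(0.0004263903330668942)) (array([0.6726, 0.1767, 0.0333]), np.float64(0.0003911893510565745))
brush L 3.7808410182957077 S -16.380437632950546
brush rect L 4.734330320170053 S -17.69768039038456
tree 17.34983165818089
tree 16.07930582823831
tree 15.464262212877156
tree -16.199045058120262
tree -17.568686810946318
tool -4.6135651837764335
tool -5.05157277592843
fins by plane [0.4367 0.0061 0.076 ] [ 0.4181 -0.1586  0.076 ] tool [0.4191 0.1587 0.018 ]
shift [-0.3955 -0.4361  0.0331] turn 2.432 | yaw now 65.3 j6 -0.02 j6 then ~ 1.31
shift [-0.4463 -0.5943  0.0333] turn -0.152 | yaw now 65.3 j6 -0.02 j6 then ~ -1.66
```

Run:
```python
from h import *
print(plane("top",(147,326),.13)); go((.419,.159,.19,85.1))
```

```text
[0.32699708 0.30010762 0.13      ]
shift [-0.3144 -0.305   0.0029] turn -0.345 | yaw now 65.3 j6 -0.02 j6 then ~ -1.12
```

Request:
{"name": "shift_gripper", "arguments": {
  "deltas": [
    [0.07,[-0.016,-0.042,0],-0.1],
    [0.07,[-0.032,-0.084,0],-0.2],
    [0.07,[-0.047,-0.126,0],-0.346],
    [0.07,[-0.063,-0.168,0],-0.346],
    [0.07,[-0.079,-0.21,0],-0.346],
    [0.07,[-0.095,-0.252,0],-0.346],
    [0.07,[-0.11,-0.294,0],-0.346],
    [0.07,[-0.126,-0.305,0],-0.346],
    [0.07,[-0.126,-0.305,0],-0.346]
  ],
  "grip_n": 30
}}

```text
t: 1.0
ee_pos: [0.2481, 0.2363, 0.1932]
tcp_rot: [0.044, 0.999, -0.0, 0.0]
wrist_force: [0.4, 0.7, 1.0]
grip_width: 0.0702
finger_force: 0.0
```

Run:
```python
from h import *
go((.419,.159,.19,85.1),(.419,.159,.004,85.1))
```

```text
shift [-0.177  -0.0621  0.0032] turn -0.002 | yaw now 85.0 j6 -0.76 j6 then ~ -1.12
shift [-0.177  -0.0621  0.1892] turn -0.002 | yaw now 85.0 j6 -0.76 j6 then ~ -1.12
```

Request:
{"name": "shift_gripper", "arguments": {
  "deltas": [
    [0.07,[-0.045,-0.016,0],0],
    [0.07,[-0.09,-0.032,0],0],
    [0.07,[-0.135,-0.048,0.003],0],
    [0.07,[-0.177,-0.062,0.003],0],
    [0.07,[-0.177,-0.062,0.05],0],
    [0.07,[-0.177,-0.062,0.095],0],
    [0.07,[-0.177,-0.062,0.14],0],
    [0.07,[-0.177,-0.062,0.165],0],
    [0.07,[-0.177,-0.062,0.18],0],
    [0.07,[-0.177,-0.062,0.188],0],
    [0.07,[-0.177,-0.062,0.188],0]
  ],
  "grip_n": 30
}}

```text
t: 2.1
ee_pos: [0.4188, 0.1618, 0.0042]
tcp_rot: [0.042, 0.999, -0.0, -0.001]
wrist_force: [0.1, 0.3, 1.0]
grip_width: 0.0702
finger_force: 0.0
```

Request:
{"name": "shift_gripper", "arguments": {
  "deltas": [
    [0,[0,0,0],0],
    [0,[0,0,0],0],
    [0,[0,0,0],0],
    [0,[0,0,0],0],
    [0,[0,0,0],0]
  ],
  "grip_n": 30
}}

```text
t: 2.6
ee_pos: [0.4195, 0.1614, 0.0056]
tcp_rot: [0.042, 0.999, 0.0, 0.0]
wrist_force: [-0.0, -0.4, 0.6]
grip_width: 0.0336
finger_force: 0.0
```

Run:
```python
from h import *
go((.493,.371,.15,85.1),(.493,.371,.03,85.1))
```

```text
shift [-0.0556  0.2151 -0.1443] turn 0.001 | yaw now 85.1 j6 -1.15 j6 then ~ -0.84
shift [-0.0555  0.215  -0.0243] turn 0.001 | yaw now 85.1 j6 -1.15 j6 then ~ -0.84
```

Request:
{"name": "shift_gripper", "arguments": {
  "deltas": [
    [0,[0,0,0],0],
    [0,[0,0,0],0],
    [0,[0,0,-0.03],0],
    [0,[0,0,-0.07],0],
    [0,[0,0,-0.11],0],
    [0,[0,0,-0.144],0],
    [0,[0,0,-0.144],0]
  ],
  "grip_n": 30
}}

```text
t: 3.3
ee_pos: [0.4221, 0.1624, 0.1532]
tcp_rot: [0.042, 0.999, 0.002, 0.004]
wrist_force: [-0.3, 1.0, 0.5]
grip_width: 0.0006
finger_force: 0.0
```

Run:
```python
from h import *
go((.493,.371,.15,85.1),(.493,.371,.025,85.1)) 
cv2.imwrite("pics/s1.png",eyes.snapshot("side")[100:340,150:470,::-1])
```

```text
shift [-0.053   0.2139  0.0043] turn 0.001 | yaw now 85.1 j6 -1.14 j6 then ~ -0.84
shift [-0.052   0.2134  0.1293] turn 0.001 | yaw now 85.1 j6 -1.14 j6 then ~ -0.84
```

View pics/s1.png

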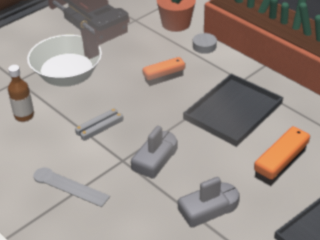

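The fingers closed on nothing and the multi-tool is still on the table, near crop (100,123). Checking it closely in both views.

Run:
```python
from h import *
print(arm.get_state()["ee_pos"],proj("side",arm.get_state()["ee_pos"]),proj("top",arm.get_state()["ee_pos"]))
a=eyes.snapshot("top")[:,:,::-1];b=eyes.snapshot("side")[:,:,::-1]
A=cv2.resize(a[200:330,160:290],(400,400),interpolation=2);B=cv2.resize(b[120:250,190:320],(400,400),interpolation=2)
cv2.imwrite("pics/m2.png",np.hstack([A,B]))
```

```text
[0.42069391 0.16189727 0.15108639] [242.76834347 168.1443302 ] [230.06216811 269.85194306]
```

View pics/m2.png

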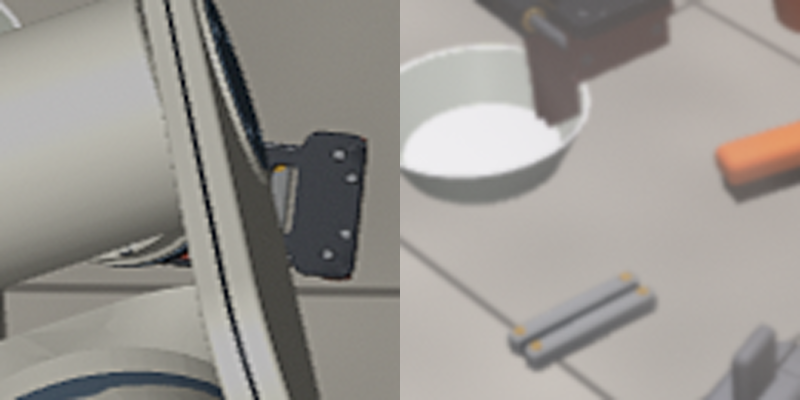

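The side view shows the tool hasn't moved: the rivet centre is still at (248.8,221). The fingertips are near row 160, but the reported TCP projects to row 168, so the tips may be higher than reported. I'll go down partway with the fingers open and look.

Request:
{"name": "shift_gripper", "arguments": {
  "deltas": [
    [0.07,[0,0,0.04],0],
    [0.07,[0,0,0.08],0],
    [0.07,[0,0,0.11],0],
    [0.07,[0,0,0.121],0],
    [0.07,[0,0,0.121],0],
    [0.07,[0,0,0.121],0],
    [0.07,[0,0,0.121],0],
    [0.07,[0,0,0.121],0]
  ],
  "grip_n": 30
}}

```text
t: 4.25
ee_pos: [0.4201, 0.1617, 0.0293]
tcp_rot: [0.042, 0.999, 0.0, 0.001]
wrist_force: [-0.4, -0.4, 0.2]
grip_width: 0.0609
finger_force: 0.0
```

Run:
```python
from h import *
s=arm.get_state();e=s["ee_pos"];print(e,s["grip_width"],proj("side",e))
b=eyes.snapshot("side")[:,:,::-1]
B=cv2.resize(b[140:260,180:310],(780,600)[:2],interpolation=2)
for k in(-.042,.042):
    for zz in (0,.03):
        p=(proj("side",e+[0,k,zz])-(180,140))*[6,5]; cv2.circle(B,tuple(int(v) for v in p),4,(0,0,255),-1)
cv2.imwrite("pics/m3.png",B)
```

```text
[0.42012196 0.1617031  0.02932942] 0.060940301881292284 [247.87495071 215.08336496]
```

View pics/m3.png

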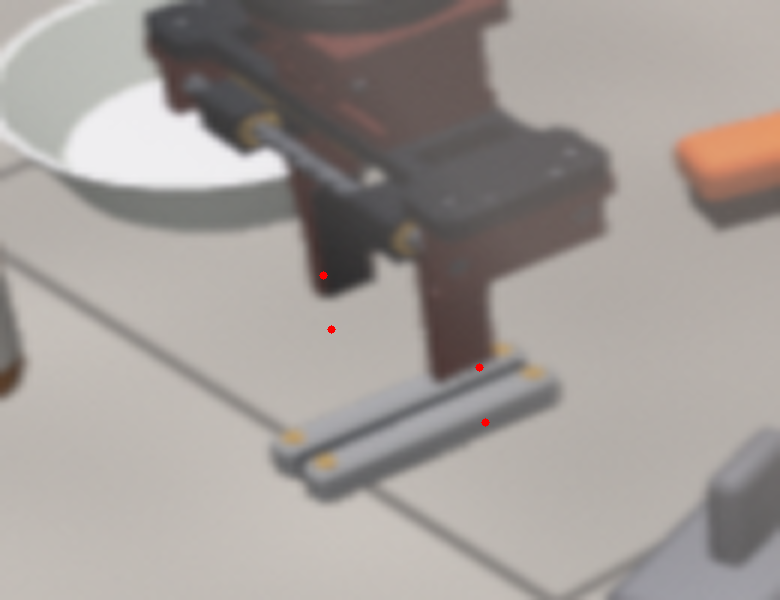

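The tips sit about 9 px (roughly 24 mm) above the reported TCP. They are really that much higher, which explains closing above the 18 mm tool. I'll go down in small steps, watching the force.

Request:
{"name": "shift_gripper", "arguments": {
  "deltas": [
    [0.075,[0,-0.0025,0.01],0],
    [0.075,[0,-0.0025,0.02],0],
    [0.075,[0,-0.0025,0.028],0],
    [0.075,[0,-0.0025,0.033],0],
    [0.075,[0,-0.0025,0.036],0],
    [0.075,[0,-0.0025,0.036],0]
  ],
  "grip_n": 30
}}

```text
t: 4.9
ee_pos: [0.4186, 0.1588, -0.0084]
tcp_rot: [0.042, 0.999, -0.0, -0.001]
wrist_force: [-0.3, 0.1, 0.3]
grip_width: 0.0752
finger_force: 0.0
```

Request:
{"name": "shift_gripper", "arguments": {
  "deltas": [
    [0.075,[0,0,0.003],0],
    [0.075,[0,0,0.006],0],
    [0.075,[0,0,0.006],0]
  ],
  "grip_n": 30
}}

```text
t: 5.2
ee_pos: [0.4189, 0.1589, -0.014]
tcp_rot: [0.042, 0.999, -0.0, -0.0]
wrist_force: [0.6, -1.4, -0.7]
grip_width: 0.0748
finger_force: 0.0
```

Request:
{"name": "shift_gripper", "arguments": {
  "deltas": [
    [0.075,[0,0,0.002],0],
    [0.075,[0,0,0.004],0],
    [0.075,[0,0,0.004],0]
  ],
  "grip_n": 30
}}

```text
t: 5.5
ee_pos: [0.4188, 0.1588, -0.018]
tcp_rot: [0.042, 0.999, -0.0, -0.0]
wrist_force: [-0.8, -0.4, 0.1]
grip_width: 0.0748
finger_force: 0.0
```

Request:
{"name": "shift_gripper", "arguments": {
  "deltas": [
    [0.075,[0,0,0.002],0],
    [0.075,[0,0,0.002],0]
  ],
  "grip_n": 30
}}

```text
t: 5.7
ee_pos: [0.4189, 0.1589, -0.02]
tcp_rot: [0.042, 0.999, -0.0, -0.0]
wrist_force: [-0.9, -0.4, 0.3]
grip_width: 0.075
finger_force: 0.0
```

Request:
{"name": "shift_gripper", "arguments": {
  "deltas": [
    [0.075,[0,0,0.002],0],
    [0.075,[0,0,0.002],0]
  ],
  "grip_n": 30
}}

```text
t: 5.9
ee_pos: [0.4189, 0.1588, -0.022]
tcp_rot: [0.042, 0.999, -0.0, -0.0]
wrist_force: [0.7, 0.5, 0.7]
grip_width: 0.0749
finger_force: 0.0
```

Request:
{"name": "shift_gripper", "arguments": {
  "deltas": [
    [0,[0,0,0],0],
    [0,[0,0,0],0],
    [0,[0,0,0],0],
    [0,[0,0,0],0],
    [0,[0,0,0],0],
    [0,[0,0,0],0],
    [0,[0,0,0],0],
    [0,[0,0,0],0]
  ],
  "grip_n": 30
}}

```text
t: 6.7
ee_pos: [0.419, 0.1589, -0.0218]
tcp_rot: [0.042, 0.999, -0.0, 0.0]
wrist_force: [0.3, 0.8, -0.2]
grip_width: 0.0337
finger_force: 30.0
```

Request:
{"name": "shift_gripper", "arguments": {
  "deltas": [
    [0,[0,0,-0.04],0],
    [0,[0,0,-0.08],0],
    [0,[0,0,-0.11],0],
    [0,[0,0,-0.11],0]
  ]
}}

```text
t: 7.1
ee_pos: [0.4214, 0.1597, 0.0913]
tcp_rot: [0.042, 0.999, 0.001, 0.003]
wrist_force: [0.5, -1.0, -2.3]
grip_width: 0.0336
finger_force: 30.0
```

Run:
```python
from h import *
go((.492,.370,.088,85.1),(.492,.370,-.014,85.1))
```

```text
shift [-0.0525  0.2155  0.0042] turn 0.001 | yaw now 85.1 j6 -1.15 j6 then ~ -0.84
shift [-0.0519  0.2152  0.1062] turn 0.001 | yaw now 85.1 j6 -1.15 j6 then ~ -0.84
```

Request:
{"name": "shift_gripper", "arguments": {
  "deltas": [
    [0,[-0.01,0.04,0],0],
    [0,[-0.02,0.08,0],0],
    [0,[-0.03,0.12,0],0],
    [0,[-0.04,0.16,0],0],
    [0,[-0.05,0.2,0],0],
    [0,[-0.054,0.216,0],0],
    [0,[-0.054,0.216,0],0],
    [0,[-0.054,0.216,0.04],0],
    [0,[-0.054,0.216,0.07],0],
    [0,[-0.054,0.216,0.09],0],
    [0,[-0.054,0.216,0.1],0],
    [0,[-0.054,0.216,0.102],0]
  ]
}}

```text
t: 8.3
ee_pos: [0.4897, 0.3679, -0.0157]
tcp_rot: [0.043, 0.999, -0.001, -0.001]
wrist_force: [-0.7, -0.7, -2.0]
grip_width: 0.0338
finger_force: 30.0
```

Request:
{"name": "shift_gripper", "arguments": {
  "deltas": [
    [0.055,[0,0,0],0],
    [0.055,[0,0,0],0],
    [0.055,[0,0,0],0],
    [0.055,[0,0,0],0],
    [0.055,[0,0,-0.03],0],
    [0.055,[0,0,-0.07],0],
    [0.055,[0,0,-0.12],0],
    [0.055,[0,0,-0.12],0]
  ]
}}

```text
t: 9.1
ee_pos: [0.4951, 0.3725, 0.1135]
tcp_rot: [0.042, 0.999, 0.004, 0.005]
wrist_force: [0.2, 0.1, 0.2]
grip_width: 0.0551
finger_force: 0.0
```

Run:
```python
from h import *
go((.418,-.159,.106,73.2),(.437,.006,.106,106.2))
```

```text
shift [ 0.0319 -0.5361  0.0029] turn 0.209 | yaw now 85.1 j6 -0.86 j6 then ~ -1.64
shift [ 0.0269 -0.3701  0.0043] turn -0.367 | yaw now 85.1 j6 -0.86 j6 then ~ -1.84
```

Request:
{"name": "shift_gripper", "arguments": {
  "deltas": [
    [0.055,[0.003,-0.045,0],0.05],
    [0.055,[0.006,-0.09,0],0.1],
    [0.055,[0.009,-0.135,0],0.15],
    [0.055,[0.012,-0.18,0],0.209],
    [0.055,[0.015,-0.225,0],0.209],
    [0.055,[0.018,-0.27,0],0.209],
    [0.055,[0.021,-0.315,0],0.209],
    [0.055,[0.024,-0.36,0],0.209],
    [0.055,[0.027,-0.405,0],0.209],
    [0.055,[0.03,-0.45,0],0.209],
    [0.055,[0.032,-0.49,0],0.209],
    [0.055,[0.032,-0.536,0],0.209]
  ]
}}

```text
t: 10.3
ee_pos: [0.4131, -0.1632, 0.1063]
tcp_rot: [0.146, 0.989, -0.0, 0.0]
wrist_force: [0.7, 0.3, -0.4]
grip_width: 0.0551
finger_force: 0.0
```

Request:
{"name": "shift_gripper", "arguments": {
  "deltas": [
    [0.055,[0,0,0],0],
    [0.055,[0,0,0],0],
    [0.055,[0,0,0],0]
  ]
}}

```text
t: 10.6
ee_pos: [0.4136, -0.161, 0.1061]
tcp_rot: [0.146, 0.989, 0.0, -0.0]
wrist_force: [-0.3, -0.9, 0.3]
grip_width: 0.0552
finger_force: 0.0
```

Run:
```python
from h import *
go((.418,-.159,.106,73.2),(.418,-.159,.019,73.2))
a=eyes.snapshot("side"); t=eyes.snapshot("top")
cv2.imwrite("pics/m4.png",np.hstack([a[100:400,150:550,::-1],t[200:500,20:420,::-1][:300] if 0 else cv2.resize(t[130:355,60:360],(400,300))[:,:,::-1]]))
```

```text
shift [-0.0037  0.0032  0.0001] turn -0.0 | yaw now 73.2 j6 -1.68 j6 then ~ -1.64
shift [-0.0037  0.0032  0.0871] turn -0.0 | yaw now 73.2 j6 -1.68 j6 then ~ -1.64
```

View pics/m4.png

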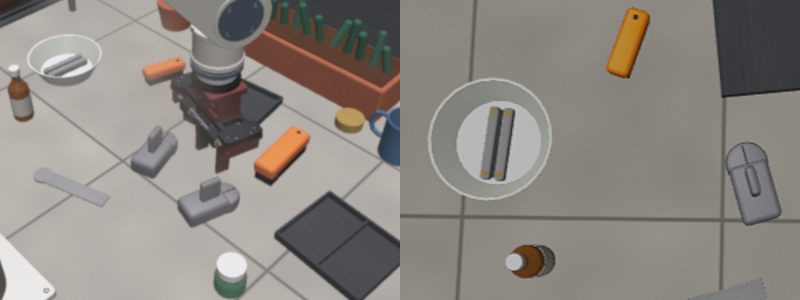

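The multi-tool lies flat in the middle of the bowl, the bottle is standing, and the gripper is over the right tree. Now descend onto the fin.

Request:
{"name": "shift_gripper", "arguments": {
  "deltas": [
    [0.055,[-0.004,0.003,0.03],0],
    [0.055,[-0.004,0.003,0.06],0],
    [0.055,[-0.004,0.003,0.08],0],
    [0.055,[-0.004,0.003,0.087],0],
    [0.055,[-0.004,0.003,0.087],0],
    [0,[-0.004,0.003,0.087],0],
    [0,[-0.004,0.003,0.087],0],
    [0,[-0.004,0.003,0.087],0],
    [0,[-0.004,0.003,0.087],0],
    [0,[-0.004,0.003,0.087],0],
    [0,[-0.004,0.003,0.087],0],
    [0,[-0.004,0.003,0.087],0]
  ],
  "grip_n": 30
}}

```text
t: 11.9
ee_pos: [0.4185, -0.1602, 0.0193]
tcp_rot: [0.146, 0.989, -0.0, 0.0]
wrist_force: [0.6, 0.8, 2.8]
grip_width: 0.0139
finger_force: 30.0
```

Request:
{"name": "shift_gripper", "arguments": {
  "deltas": [
    [0,[0,0,0],0],
    [0,[0,0,0],0],
    [0,[0,0,-0.02],0],
    [0,[0,0,-0.05],0],
    [0,[0,0,-0.07],0],
    [0,[0,0,-0.07],0],
    [0,[0,0,-0.07],0]
  ]
}}

```text
t: 12.6
ee_pos: [0.4184, -0.1601, 0.0889]
tcp_rot: [0.146, 0.989, -0.0, 0.0]
wrist_force: [-0.0, 0.4, -1.9]
grip_width: 0.0135
finger_force: 30.0
```

Run:
```python
from h import *
go((.513,-.4243,.088,85.93),(.513,-.4243,.024,85.93))
```

```text
shift [-0.1671 -0.2255  0.0009] turn -0.223 | yaw now 73.2 j6 -1.67 j6 then ~ -2.19
shift [-0.1671 -0.2255  0.0649] turn -0.223 | yaw now 73.2 j6 -1.67 j6 then ~ -2.19
```

Request:
{"name": "shift_gripper", "arguments": {
  "deltas": [
    [0,[-0.024,-0.032,0],-0.05],
    [0,[-0.048,-0.065,0],-0.1],
    [0,[-0.072,-0.097,0],-0.15],
    [0,[-0.096,-0.13,0],-0.223],
    [0,[-0.12,-0.162,0],-0.223],
    [0,[-0.144,-0.195,0],-0.223],
    [0,[-0.167,-0.2255,0],-0.223],
    [0,[-0.167,-0.2255,0],-0.223],
    [0,[-0.167,-0.2255,0],-0.223]
  ]
}}

```text
t: 13.5
ee_pos: [0.5118, -0.4237, 0.0865]
tcp_rot: [0.036, 0.999, 0.001, -0.001]
wrist_force: [0.6, -0.1, -1.0]
grip_width: 0.0137
finger_force: 30.0
```

Run:
```python
from h import *
go((.513,-.4243,.088,85.93),(.513,-.4243,.025,85.93))
a=eyes.snapshot("side"); t=eyes.snapshot("top")
cv2.imwrite("pics/m5.png",np.hstack([a[240:420,400:640][:,:,::-1],t[150:330,400:640,::-1]]))
```

```text
shift [-0.0013 -0.0005 -0.0015] turn -0.001 | yaw now 85.9 j6 -2.21 j6 then ~ -2.19
shift [-0.0015 -0.0006  0.0615] turn -0.001 | yaw now 85.9 j6 -2.21 j6 then ~ -2.19
```

View pics/m5.png

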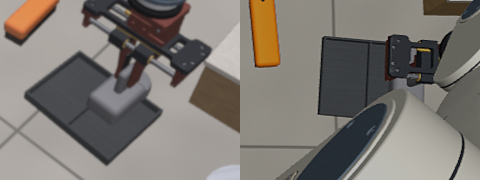

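The tree hangs over the far bay, aligned with it and clear of the wooden box. Lowering it.

Request:
{"name": "shift_gripper", "arguments": {
  "deltas": [
    [0,[0,0,0.025],0],
    [0,[0,0,0.045],0],
    [0,[0,0,0.057],0],
    [0,[0,0,0.063],0],
    [0,[0,0,0.063],0],
    [0.04,[0,0,0.063],0],
    [0.04,[0,0,0.063],0],
    [0.04,[0,0,0.063],0],
    [0.04,[0,0,0.063],0],
    [0.04,[0,0,0.04],0],
    [0.04,[0,0,-0.01],0],
    [0.04,[0,0,-0.02],0]
  ]
}}

```text
t: 14.8
ee_pos: [0.5156, -0.4266, 0.1146]
tcp_rot: [0.035, 0.999, -0.003, 0.003]
wrist_force: [0.3, -0.7, 0.6]
grip_width: 0.0399
finger_force: 0.0
```

Run:
```python
from h import *
go((.437,.006,.106,106.2))
```

```text
shift [0.109  0.426  0.0059] turn -0.354 | yaw now 85.9 j6 -2.21 j6 then ~ -1.84
```

Request:
{"name": "shift_gripper", "arguments": {
  "deltas": [
    [0.055,[0.012,0.046,0],-0.05],
    [0.055,[0.024,0.092,0],-0.1],
    [0.055,[0.036,0.138,0],-0.15],
    [0.055,[0.047,0.184,0],-0.2],
    [0.055,[0.059,0.23,0],-0.25],
    [0.055,[0.07,0.276,0],-0.3],
    [0.055,[0.082,0.322,0],-0.354],
    [0.055,[0.094,0.368,0],-0.354],
    [0.055,[0.105,0.41,0],-0.354],
    [0.055,[0.108,0.425,0],-0.354],
    [0.055,[0.108,0.425,0],-0.354],
    [0.055,[0.108,0.425,0],-0.354]
  ]
}}

```text
t: 16.0
ee_pos: [0.4357, 0.0072, 0.1093]
tcp_rot: [-0.142, 0.99, -0.0, 0.0]
wrist_force: [0.0, -0.0, -0.4]
grip_width: 0.0548
finger_force: 0.0
```

Run:
```python
from h import *
go((.437,.006,.106,106.2),(.437,.006,.019,106.2))
```

```text
shift [-0.0009 -0.0015  0.0033] turn 0.002 | yaw now 106.3 j6 -1.87 j6 then ~ -1.84
shift [-0.0008 -0.0014  0.0903] turn 0.002 | yaw now 106.3 j6 -1.87 j6 then ~ -1.84
```

Request:
{"name": "shift_gripper", "arguments": {
  "deltas": [
    [0.055,[-0.001,-0.001,0.03],0],
    [0.055,[-0.001,-0.001,0.06],0],
    [0.055,[-0.001,-0.001,0.08],0],
    [0.055,[-0.001,-0.001,0.09],0],
    [0.055,[-0.001,-0.001,0.09],0],
    [0,[-0.001,-0.001,0.09],0],
    [0,[-0.001,-0.001,0.09],0],
    [0,[-0.001,-0.001,0.09],0],
    [0,[-0.001,-0.001,0.09],0],
    [0,[-0.001,-0.001,0.09],0],
    [0,[-0.001,-0.001,0.09],0],
    [0,[-0.001,-0.001,0.09],0]
  ],
  "grip_n": 30
}}

```text
t: 17.2
ee_pos: [0.4367, 0.0066, 0.0194]
tcp_rot: [-0.141, 0.99, -0.0, 0.0]
wrist_force: [-0.7, -1.3, 3.5]
grip_width: 0.014
finger_force: 30.0
```

Request:
{"name": "shift_gripper", "arguments": {
  "deltas": [
    [0,[0,0,0],0],
    [0,[0,0,0],0],
    [0,[0,0,-0.02],0],
    [0,[0,0,-0.05],0],
    [0,[0,0,-0.07],0],
    [0,[0,0,-0.07],0],
    [0,[0,0,-0.07],0]
  ]
}}

```text
t: 17.9
ee_pos: [0.4365, 0.0066, 0.0888]
tcp_rot: [-0.141, 0.99, -0.0, 0.0]
wrist_force: [0.0, -0.6, -1.3]
grip_width: 0.0134
finger_force: 30.0
```

Run:
```python
from h import *
go((.5192,-.3365,.088,85.93),(.5192,-.3365,.025,85.93))
```

```text
shift [ 0.0165 -0.3526  0.0009] turn 0.354 | yaw now 106.2 j6 -1.87 j6 then ~ -2.07
shift [ 0.0165 -0.3525  0.0639] turn 0.354 | yaw now 106.2 j6 -1.87 j6 then ~ -2.07
```

Request:
{"name": "shift_gripper", "arguments": {
  "deltas": [
    [0,[0.002,-0.046,0],0.05],
    [0,[0.004,-0.092,0],0.1],
    [0,[0.006,-0.138,0],0.15],
    [0,[0.008,-0.184,0],0.2],
    [0,[0.01,-0.23,0],0.25],
    [0,[0.012,-0.276,0],0.3],
    [0,[0.014,-0.322,0],0.354],
    [0,[0.0165,-0.3525,0],0.354],
    [0,[0.0165,-0.3525,0],0.354],
    [0,[0.0165,-0.3525,0],0.354]
  ]
}}

```text
t: 18.9
ee_pos: [0.5179, -0.336, 0.0868]
tcp_rot: [0.036, 0.999, 0.001, -0.002]
wrist_force: [-0.1, 0.9, -1.4]
grip_width: 0.0132
finger_force: 30.0
```

Run:
```python
from h import *
go((.5192,-.3365,.088,85.93),(.5192,-.3365,.025,85.93))
```

```text
shift [-0.0014 -0.0004 -0.0012] turn -0.001 | yaw now 85.9 j6 -2.09 j6 then ~ -2.07
shift [-0.0016 -0.0006  0.0618] turn -0.001 | yaw now 85.9 j6 -2.09 j6 then ~ -2.07
```

Request:
{"name": "shift_gripper", "arguments": {
  "deltas": [
    [0,[0,0,0.025],0],
    [0,[0,0,0.045],0],
    [0,[0,0,0.057],0],
    [0,[0,0,0.063],0],
    [0,[0,0,0.063],0],
    [0.04,[0,0,0.063],0],
    [0.04,[0,0,0.063],0],
    [0.04,[0,0,0.063],0],
    [0.04,[0,0,0.063],0],
    [0.04,[0,0,0.04],0],
    [0.04,[0,0,-0.01],0],
    [0.04,[0,0,-0.02],0]
  ]
}}

```text
t: 20.1
ee_pos: [0.5219, -0.3384, 0.1143]
tcp_rot: [0.035, 0.999, -0.002, 0.003]
wrist_force: [0.8, -0.6, 1.1]
grip_width: 0.0402
finger_force: 0.0
```

Run:
```python
from h import *
go((.604,-.179,.08,94.3),(.604,-.179,-.007,94.3))
```

```text
shift [-0.0703  0.1649  0.0341] turn -0.146 | yaw now 85.9 j6 -2.09 j6 then ~ -1.93
shift [-0.0698  0.1653  0.1211] turn -0.146 | yaw now 85.9 j6 -2.09 j6 then ~ -1.93
```

Request:
{"name": "shift_gripper", "arguments": {
  "deltas": [
    [0.075,[-0.018,0.041,0],-0.07],
    [0.075,[-0.036,0.082,0],-0.146],
    [0.075,[-0.054,0.123,0],-0.146],
    [0.075,[-0.07,0.164,0],-0.146],
    [0.075,[-0.07,0.164,0],-0.146],
    [0.075,[-0.07,0.164,0],-0.146],
    [0.075,[-0.07,0.164,0],-0.146]
  ]
}}

```text
t: 20.8
ee_pos: [0.6002, -0.1787, 0.1091]
tcp_rot: [-0.037, 0.999, -0.0, -0.0]
wrist_force: [-0.0, -0.1, 0.1]
grip_width: 0.0748
finger_force: 0.0
```

Run:
```python
from h import *
go((.604,-.179,.08,94.3),(.604,-.179,-.006,94.3))
t=eyes.snapshot("top");cv2.imwrite("pics/m6.png",cv2.resize(t[90:330,260:640,::-1],(760,480)))
```

```text
shift [-0.0038 -0.0006  0.0291] turn -0.0 | yaw now 94.3 j6 -1.95 j6 then ~ -1.93
shift [-0.0039 -0.0006  0.1151] turn -0.0 | yaw now 94.3 j6 -1.95 j6 then ~ -1.93
```

View pics/m6.png

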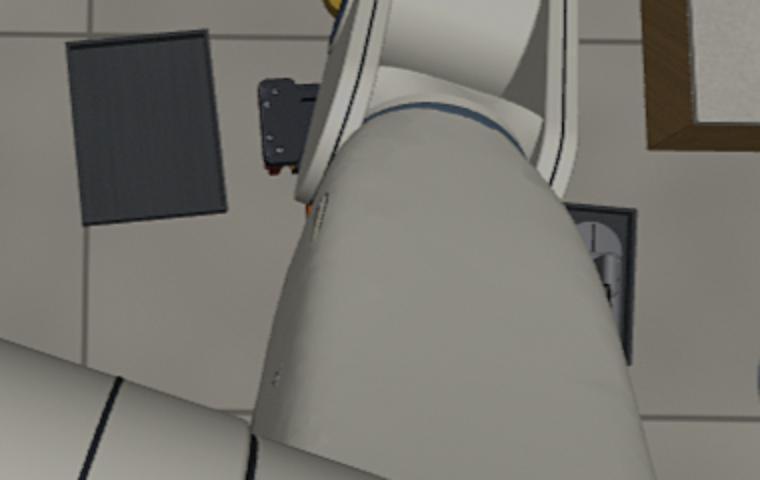

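The far-bay tree sits inside its walls. Gripping the large brush now.

Request:
{"name": "shift_gripper", "arguments": {
  "deltas": [
    [0.075,[-0.004,-0.0005,0.04],0],
    [0.075,[-0.004,-0.0005,0.075],0],
    [0.075,[-0.004,-0.0005,0.1],0],
    [0.075,[-0.004,-0.0005,0.115],0],
    [0.075,[-0.004,-0.0005,0.115],0],
    [0,[-0.004,-0.0005,0.115],0],
    [0,[-0.004,-0.0005,0.115],0],
    [0,[-0.004,-0.0005,0.115],0],
    [0,[-0.004,-0.0005,0.115],0],
    [0,[-0.004,-0.0005,0.115],0],
    [0,[-0.004,-0.0005,0.115],0]
  ],
  "grip_n": 30
}}

```text
t: 21.95
ee_pos: [0.6055, -0.1783, -0.0047]
tcp_rot: [-0.038, 0.999, -0.0, 0.001]
wrist_force: [-0.9, 0.8, 6.8]
grip_width: 0.0458
finger_force: 30.0
```

Request:
{"name": "shift_gripper", "arguments": {
  "deltas": [
    [0,[0,0,0],0],
    [0,[0,0,-0.02],0],
    [0,[0,0,-0.05],0],
    [0,[0,0,-0.07],0],
    [0,[0,0,-0.07],0],
    [0,[0,0,-0.07],0]
  ]
}}

```text
t: 22.55
ee_pos: [0.6046, -0.1779, 0.064]
tcp_rot: [-0.038, 0.999, -0.0, 0.0]
wrist_force: [-0.0, 0.5, -1.8]
grip_width: 0.0456
finger_force: 30.0
```

Run:
```python
from h import *
go((.665,-.0404,.064,96.7),(.665,-.0404,0,96.7))
```

```text
shift [-0.0706  0.1325 -0.    ] turn -0.042 | yaw now 94.3 j6 -1.95 j6 then ~ -1.75
shift [-0.0706  0.1325  0.064 ] turn -0.042 | yaw now 94.3 j6 -1.95 j6 then ~ -1.75
```

Request:
{"name": "shift_gripper", "arguments": {
  "deltas": [
    [0,[-0.022,0.041,0],-0.042],
    [0,[-0.044,0.082,0],-0.042],
    [0,[-0.06,0.115,0],-0.042],
    [0,[-0.0706,0.1325,0],-0.042],
    [0,[-0.0706,0.1325,0],-0.042],
    [0,[-0.0706,0.1325,0],-0.042],
    [0,[-0.0706,0.1325,0],-0.042]
  ]
}}

```text
t: 23.25
ee_pos: [0.6642, -0.0419, 0.0634]
tcp_rot: [-0.058, 0.998, -0.0, -0.001]
wrist_force: [0.2, -0.0, -2.4]
grip_width: 0.0462
finger_force: 30.0
```

Run:
```python
from h import *
go((.665,-.0404,-.0005,96.7))
s=eyes.snapshot("side");cv2.imwrite("pics/m7.png",cv2.resize(s[130:330,300:560,::-1],(780,600)))
```

```text
shift [-0.0011  0.0014  0.0639] turn -0.001 | yaw now 96.7 j6 -1.77 j6 then ~ -1.75
```

View pics/m7.png

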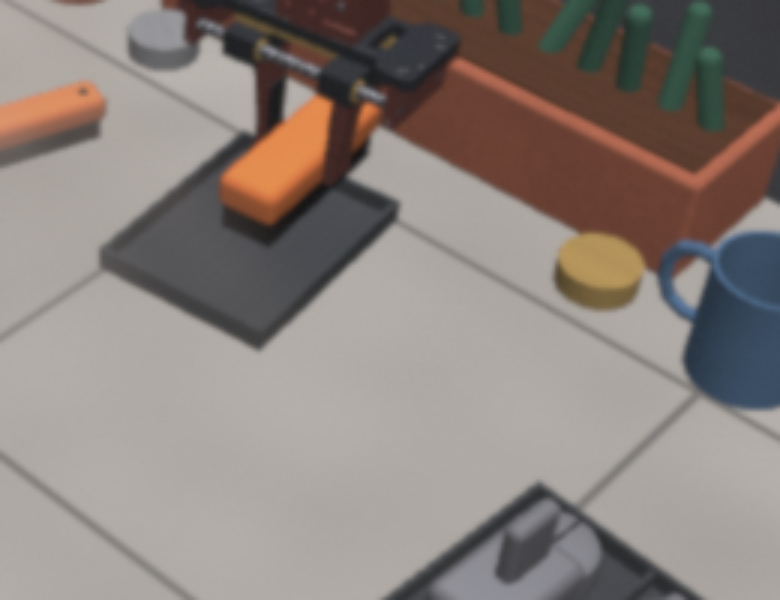

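The brush is held level over the plain tier, and the planter is well clear. Lowering and releasing it.

Request:
{"name": "shift_gripper", "arguments": {
  "deltas": [
    [0,[0,0.001,0.025],0],
    [0,[0,0.001,0.045],0],
    [0,[0,0.001,0.057],0],
    [0,[0,0.001,0.064],0],
    [0,[0,0.001,0.064],0],
    [0.058,[0,0.001,0.064],0],
    [0.058,[0,0.001,0.064],0],
    [0.058,[0,0.001,0.064],0],
    [0.058,[0,0.001,0.064],0],
    [0.058,[0,0.001,0.04],0],
    [0.058,[0,0.001,-0.01],0],
    [0.058,[0,0.001,-0.03],0]
  ]
}}

```text
t: 24.5
ee_pos: [0.6672, -0.0397, 0.0982]
tcp_rot: [-0.059, 0.998, -0.0, 0.002]
wrist_force: [0.4, -0.4, 0.4]
grip_width: 0.0581
finger_force: 0.0
```

Run:
```python
from h import *
go((.636,.186,.09,72.9),(.636,.186,-.008,72.9))
```

```text
shift [0.0046 0.2278 0.008 ] turn 0.416 | yaw now 96.7 j6 -1.77 j6 then ~ -0.99
shift [0.0051 0.2279 0.106 ] turn 0.416 | yaw now 96.7 j6 -1.77 j6 then ~ -0.99
```

Request:
{"name": "shift_gripper", "arguments": {
  "deltas": [
    [0.062,[0.001,0.045,0],0.1],
    [0.062,[0.002,0.09,0],0.2],
    [0.062,[0.003,0.135,0],0.3],
    [0.062,[0.003,0.18,0],0.416],
    [0.062,[0.003,0.215,0],0.416],
    [0.062,[0.003,0.227,0],0.416],
    [0.062,[0.003,0.227,0],0.416],
    [0.062,[0.003,0.227,0],0.416]
  ]
}}

```text
t: 25.3
ee_pos: [0.6356, 0.1846, 0.0942]
tcp_rot: [0.149, 0.989, -0.0, 0.0]
wrist_force: [0.0, 0.3, 0.2]
grip_width: 0.062
finger_force: 0.0
```

Run:
```python
from h import *
np.set_printoptions(precision=4,suppress=True)
go((.636,.186,.09,72.9),(.636,.186,-.008,72.9))
t=eyes.snapshot("top");s=eyes.snapshot("side")
cv2.imwrite("pics/top9.png",t[:,:,::-1]);cv2.imwrite("pics/side9.png",s[:,:,::-1])
h=cv2.cvtColor(t,cv2.COLOR_RGB2HSV)
for c in cv2.findContours(cv2.inRange(h,(8,170,150),(22,255,255)),0,2)[0]:
    if cv2.contourArea(c)>300: r=cv2.minAreaRect(c); print(r, plane("top",r[0],.05))
```

```text
shift [0.0001 0.0015 0.0042] turn -0.0 | yaw now 72.9 j6 -1.01 j6 then ~ -0.99
shift [0.0001 0.0015 0.1022] turn -0.0 | yaw now 72.9 j6 -1.01 j6 then ~ -0.99
((350.1808776855469, 146.53753662109375), (70.74736785888672, 23.134565353393555), 83.2901611328125) [ 0.663  -0.0394  0.05  ]
```

Request:
{"name": "shift_gripper", "arguments": {
  "deltas": [
    [0.062,[0,0.0015,0.04],0],
    [0.062,[0,0.0015,0.07],0],
    [0.062,[0,0.0015,0.09],0],
    [0.062,[0,0.0015,0.102],0],
    [0.062,[0,0.0015,0.102],0],
    [0,[0,0.0015,0.102],0],
    [0,[0,0.0015,0.102],0],
    [0,[0,0.0015,0.102],0],
    [0,[0,0.0015,0.102],0],
    [0,[0,0.0015,0.102],0],
    [0,[0,0.0015,0.102],0],
    [0,[0,0.0015,0.102],0]
  ],
  "grip_n": 30
}}

```text
t: 26.6
ee_pos: [0.6366, 0.1871, -0.0068]
tcp_rot: [0.149, 0.989, 0.0, 0.001]
wrist_force: [-1.1, -0.7, 6.7]
grip_width: 0.0337
finger_force: 30.0
```

Request:
{"name": "shift_gripper", "arguments": {
  "deltas": [
    [0,[0,0,0],0],
    [0,[0,0,-0.03],0],
    [0,[0,0,-0.06],0],
    [0,[0,0,-0.09],0],
    [0,[0,0,-0.09],0],
    [0,[0,0,-0.09],0]
  ]
}}

```text
t: 27.2
ee_pos: [0.6361, 0.187, 0.0825]
tcp_rot: [0.149, 0.989, 0.0, 0.0]
wrist_force: [-0.1, 0.2, -1.1]
grip_width: 0.0339
finger_force: 30.0
```

Run:
```python
from h import *
go((.6576,.0242,.082,96.7),(.6576,.0242,-.003,96.7))
```

```text
shift [-0.0685 -0.1493  0.0005] turn -0.416 | yaw now 72.9 j6 -1.0 j6 then ~ -1.65
shift [-0.0684 -0.1493  0.0855] turn -0.416 | yaw now 72.9 j6 -1.0 j6 then ~ -1.65
```

Request:
{"name": "shift_gripper", "arguments": {
  "deltas": [
    [0,[-0.017,-0.037,0],-0.1],
    [0,[-0.034,-0.074,0],-0.2],
    [0,[-0.051,-0.112,0],-0.3],
    [0,[-0.0685,-0.149,0],-0.416],
    [0,[-0.0685,-0.149,0],-0.416],
    [0,[-0.0685,-0.149,0],-0.416],
    [0,[-0.0685,-0.149,0],-0.416]
  ]
}}

```text
t: 27.9
ee_pos: [0.6566, 0.0251, 0.0809]
tcp_rot: [-0.058, 0.998, 0.0, -0.001]
wrist_force: [-0.4, -0.4, -0.7]
grip_width: 0.0337
finger_force: 30.0
```

Run:
```python
from h import *
go((.6576,.0242,-.003,96.7))
```

```text
shift [-0.0011 -0.001   0.0839] turn -0.0 | yaw now 96.7 j6 -1.67 j6 then ~ -1.65
```

Request:
{"name": "shift_gripper", "arguments": {
  "deltas": [
    [0,[0,0,0.03],0],
    [0,[0,0,0.06],0],
    [0,[0,0,0.077],0],
    [0,[0,0,0.085],0],
    [0,[0,0,0.085],0],
    [0.042,[0,0,0.085],0],
    [0.042,[0,0,0.085],0],
    [0.042,[0,0,0.085],0],
    [0.042,[0,0,0.06],0],
    [0.042,[0,0,0.01],0],
    [0.042,[0,0,-0.02],0],
    [0.042,[0,0,-0.02],0]
  ]
}}

```text
t: 29.1
ee_pos: [0.6613, 0.0244, 0.1077]
tcp_rot: [-0.059, 0.998, -0.0, 0.005]
wrist_force: [0.7, -0.4, 0.5]
grip_width: 0.0419
finger_force: 0.0
```

Run:
```python
from h import *
go((.30,.52,.10,96.7))
```

```text
shift [0.3009 0.5344 0.0044] turn 0.0 | yaw now 96.7 j6 -1.67 j6 then ~ -0.64
```

Request:
{"name": "shift_gripper", "arguments": {
  "deltas": [
    [0.042,[0,0,-0.045],0],
    [0.042,[0,0.03,-0.08],0],
    [0.042,[0,0.08,-0.1],0],
    [0.042,[0,0.13,-0.1],0],
    [0.042,[0,0.18,-0.1],0],
    [0.042,[0,0.23,-0.1],0],
    [0.042,[0,0.28,-0.1],0],
    [0.042,[0.02,0.33,-0.1],0],
    [0.042,[0.04,0.38,-0.1],0],
    [0.042,[0.06,0.43,-0.1],0],
    [0.042,[0.08,0.47,-0.1],0],
    [0.042,[0.08,0.47,-0.1],0]
  ]
}}

```text
t: 30.3
ee_pos: [0.5196, 0.4858, 0.2009]
tcp_rot: [-0.061, 0.998, 0.0, -0.001]
wrist_force: [0.9, -0.1, 1.3]
grip_width: 0.0419
finger_force: 0.0
```

Run:
```python
from h import *
t=eyes.snapshot("top");s=eyes.snapshot("side")
cv2.imwrite("pics/f.png",np.hstack([cv2.resize(t[80:300,270:600,::-1],(400,267)),cv2.resize(s[150:417,200:600,::-1],(400,267))]))
cv2.imwrite("pics/f2.png",np.vstack([cv2.resize(t[80:300,270:600,::-1],(435,290)),cv2.resize(s[150:420,270:580,::-1],(435,300*435//435))]))
```

```text
(no output)
```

View pics/f2.png

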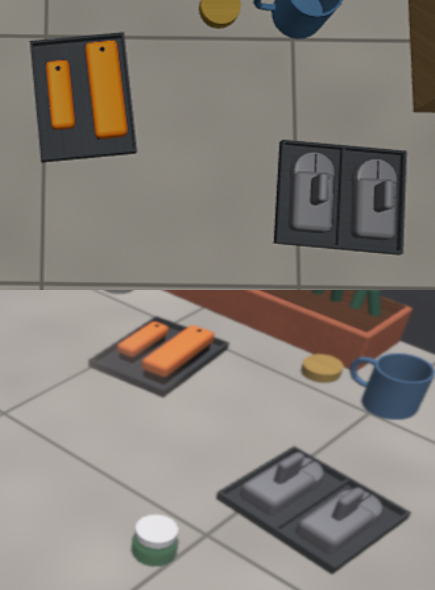

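Top and side views show both trees flat in their bays, clear of walls and rib, and both brushes flat and separate in the plain tier. Handing in.

Request:
{"name": "shift_gripper", "arguments": {
  "deltas": [
    [0.042,[0,0,0],0],
    [0.042,[0,0,0],0],
    [0.042,[0,0,0],0]
  ]
}}

```text
t: 30.7
ee_pos: [0.5243, 0.4802, 0.2021]
tcp_rot: [-0.057, 0.998, -0.0, -0.0]
wrist_force: [0.1, 0.7, 0.1]
grip_width: 0.0419
finger_force: 0.0
```

```bash
python3 -c "
from workcell import arm, eyes
print(arm.hand_in())"
```

```text
the job is handed in; nothing more can be done
None
```

I handed the job in at about 31 s (no verdict was returned): the pictures show both trees flat in separate bays, both brushes bristles-down in the plain tier, and the multi-tool centred in the bowl; the bottle was last seen standing at about 11 s, not in the final picture.

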